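Tare the mug on the dial scale

ROBOT

A 6-joint arm with a two-finger parallel gripper is mounted at the origin on the work surface; the furniture and walls round the work are solid. World frame = base frame: x ahead of the robot, y to its left, z up, the work surface at z = 0. Lengths are in m, angles in degrees, forces in N, time in s.
With the tool pointing down it reaches from about 0.3 to 0.75 m from the base axis. Payload 8.5 kg.
Tool frame: the origin (TCP) lies on the centre line of the jaws, within the pads' length; the fingertips stand 14 mm ahead of it and the grasp point (between the pads) lies 5 mm behind it; z points along the fingers, x is the direction in which the jaws open and shut, and the axes are right-handed (so a half turn about z gives the same grasp; the last joint's range is limited). The gripper opens to 85 mm and grips with 20 to 120 N. Pads are 22 mm wide; open, the fingers measure 114 mm over their backs; the gripper's body (76 mm by 85 mm) begins 54 mm behind the grasp point. The pads swing forward as they close: fully open they stand 13 mm farther back than shut.
Start: joints at [-78.054, 21.807, 74.336, -0, 83.858, -12.336], TCP at [0.226, -0.501, 0.245] pointing down, gripper open.
Joint ranges: [-178.18, 178.18], [-50.72, 133.34], [12.68, 142.11], [-81.47, 261.47], [9.98, 163.14], [-165.26, 165.26]. Speed limits (degrees/s): [136.94, 136.94, 180, 180, 180, 180].

INTERFACE

Orientations are given as a 3x3 rotation matrix whose columns are the frame's x, y, z axes.
In Python, from rig import * gives the robot as it stands.
- The arm moves only by the shell command python3 -m crank 'ROWS' [FORCE]. ROWS is JSON, one flat list of numbers, 7 for each row, row after row: the turn, a rotation vector about the world's x, y, z in rad, then the shift along the world's x, y, z in m, then the opening in per cent of the stroke, from 0 (shut) to 100 (fully open). A call has 1 to 20 rows; each row shifts and turns the commanded pose from where the row before left it; what a row does not reach is not made up. A row lasts 1/10 s, in which the tool goes at most 50 mm and 8.59 degrees, less where a joint would pass 70% of its speed; a pose out of reach is approached as far as the arm can. A call is refused whole if a number of a shift passes 0.05 or a number of a turn 0.15, either way. A call with a gripper value outside its range is refused whole. The fingers move at their own pace and stop on an object; FORCE is the grip in N (left out, the last holds). Time passes only in rows, so rows that do not move let the fingers close. It gives the time, the measured TCP pose, the force and the opening at its end, in the units of the state.
- observe(): the state, without advancing time (a new reading comes with each control period).
- get_image(name): name is "scene" or "top"; returns a dict with "frame" (384x512x3 uint8, red, green, blue), "fov_y" (degrees; the focal length in pixels is half the picture's height over the tangent of half this angle, whatever the lens; pixels are square), "cx", "cy" (the principal point, pixels), "world_to_cam" (4x4, takes a point from world to camera coordinates). Camera axes: x right, y up, looking along -z (the intrinsics and any distortion apply to the point x, -y, -z); pixel columns grow to the right and rows downward; lengths in m; the calibration is good to about 2 mm. A picture is of the moment at which its call begins. There is no depth.
- close_job(): hands the job in, once; it reports no verdict.
The state is a dict: "time_s": time; "q": joint angles; "qvel": joint speeds; "joint_efforts": joint torques, N m; "position": TCP position; "tool_rot": TCP orientation; "ft_force": force on the tool from outside, world axes, zero at the start; "wrist_torque": the same for the moment, N m; "grip_width": finger opening in m.
Only numpy, scipy, OpenCV 4.12 (cv2) and the standard library are available. Lean on these libraries where they do the work, as an engineer would, in place of code of your own. Each camera call takes 0.05 s, during which the arm holds its last target. There are 200 camera calls.

TASK

Tare the low flat platform scale for the mug: set the mug upright near the middle of the square weighing pan without slamming it down and let go, then turn the scale's dial bezel by its upright tab until the zero mark on the bezel lines up with the needle. Leave the mug on the pan and do not knock the mug over or disturb the other things on the worktop.

Things in the scene. Friction and masses are not known exactly. Their poses are not given: they have to be found in the camera images.
- scale: Low flat grey platform scale, fixed to the worktop, 160 mm (its x) by 340 mm (its y), top of the housing 54 mm above the worktop. Origin: centre of its underside on the worktop; x, y, z axes along the housing, z up. The square pan is at its +y end (centre 95 mm from the origin), the round dial with the bezel at its -y end (centre 90 mm from the origin).
- pan_top (a point): Centre of the pan's upper face. The pan is a flat 150 x 150 mm steel plate 8 mm thick; its upper face lies 86 mm above the worktop when empty and sinks on a spring (300 N/m, stop after 18 mm) under load, 5 to 12 mm under the mug.
- mug: Loose dark-and-white mug, 97 mm high, empty, about 0.17 to 0.34 kg; cup part 82 mm in diameter, centred 15 mm from the origin along the mug's own +y; the handle points along the mug's own -y and reaches 57 mm from the origin. The handle is 14 mm wide (mug's x) with its outer bar 33 to 57 mm from the origin and z 19 to 92 mm. Origin on the underside, z up.
- mug_rim (a point): Centre of the mug's round mouth, at rim height (97 mm above its foot). The cup is open inside; its wall measures 5 to 14 mm there (thickest on the mug's own -x side; a pinch on the +x side, one finger inside, is sound), the free mouth is about 60 mm wide.
- mug_foot (a point): Centre of the cup part's underside, directly below mug_rim.
- needle (a joint): Angle of the scale's needle (rad), positive clockwise seen from above. 0 with the pan empty, when the needle points midway between the scale's own +x and -y axes; it turns clockwise in proportion to the load, 0.8 to 1.7 rad under the mug. It is moved by the pan only and lies below the ring top, inside the ring.
- bezel (a joint): Angle of the bezel (rad), positive clockwise seen from above; at 0 its zero mark is at the empty needle position, so the scale reads zero when bezel equals needle. Turns freely either way between -1.2 and 2.6, stays where it is left (friction 0.08 N m).
- dial_center (a point): Point on the common vertical axis of bezel and needle, at the height of the bezel ring's top face (68 mm above the worktop). The ring is 132 mm in outer and 102 mm in inner diameter.
- tab (a point): Centre of the top face of the bezel's upright thumb tab: 20 mm (radially) x 12 mm (along the turn) block, standing 26 mm above the ring's top (top at 94 mm above the worktop), centred 56 mm from the dial axis. It sits on the same radius as the zero mark.
- zero_mark (a point): Point of the zero mark, the dark arrow at the inner edge of the bezel below the tab, 43 mm from the dial axis.
- needle_tip (a point): Tip of the black needle, 43 mm from the dial axis.
- shaker: Bystander: salt shaker, 44 mm in diameter, 90 mm high, origin under its centre.
- jam: Bystander: jam jar, 65 mm in diameter, 94 mm high, origin under its centre.

How it is judged:
By the outcome, as a careful person would: the job done as asked, in the order asked, and still so for the second after the job is handed in, with the robot touching nothing.
It also fails if it takes over 69 s, if anything falls off the work surface, if the arm or the gripper's body presses on something with over 40 N, if the wrist force passes 120 N, or if a joint passes its speed limit or range.

## Working session

There is one attempt and no reset: what is moved stays moved. The work goes in short steps, Python scripts to look and compute and a shell command to move; the robot and the scene stay as the last step left them, time stands still between calls to the robot, and variables do not carry over. Pictures are saved under pics/ and viewed, about 8 in all and at most 12, crops included, and the job is handed in when it is done.

```bash
ls; mkdir -p pics; python3 - <<'E'
from rig import *
import cv2,numpy as np
s=observe();print({k:np.round(v,3).tolist() for k,v in s.items()})
for n in("scene","top"):
    d=get_image(n);cv2.imwrite(f"pics/{n}0.png",cv2.cvtColor(d["frame"],cv2.COLOR_RGB2BGR))
    print(n,{k:(np.round(v,4).tolist() if k!="frame" else v.shape) for k,v in d.items()})
E
```

```text
pics
{'time_s': 0.0, 'q': [-78.057, 21.841, 74.387, 0.0, 83.858, -12.335], 'qvel': [-0.036, -0.035, -0.038, 0.054, 0.022, -0.068], 'joint_efforts': [-0.001, -44.846, -23.128, -0.0, 0.005, 0.0], 'position': [0.226, -0.501, 0.245], 'tool_rot': [[0.411, -0.912, -0.0], [-0.912, -0.411, 0.001], [-0.001, -0.0, -1.0]], 'ft_force': [-0.688, 0.278, 0.491], 'wrist_torque': [-0.018, -0.001, 0.043], 'grip_width': 0.085}
scene {'frame': (384, 512, 3), 'fov_y': 46.8919, 'cx': 258.7407, 'cy': 185.476, 'world_to_cam': [[-0.8923, -0.4512, -0.0122, 0.4059], [0.3096, -0.6315, 0.7109, -0.325], [-0.3285, 0.6306, 0.7032, -0.7875], [0.0, 0.0, 0.0, 1.0]]}
top {'frame': (384, 512, 3), 'fov_y': 57.4229, 'cx': 258.0382, 'cy': 196.543, 'world_to_cam': [[0.0031, -0.9997, 0.0237, -0.1683], [0.9925, 0.006, 0.1217, -0.5539], [-0.1218, 0.0232, 0.9923, -0.979], [0.0, 0.0, 0.0, 1.0]]}
```

View pics/top0.png

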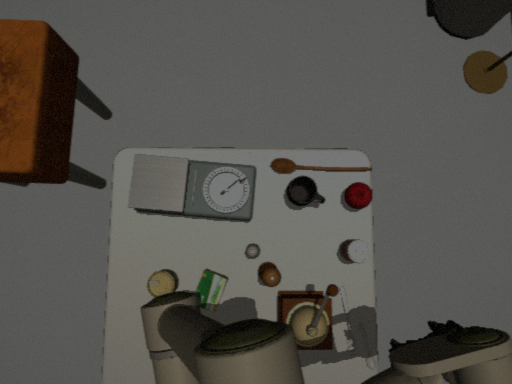

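View pics/scene0.png

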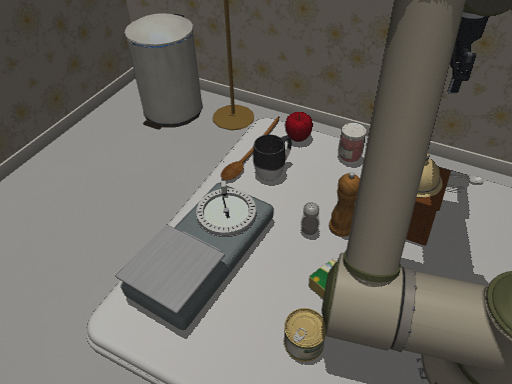

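The top view shows the scale with its pan at (158,184) and its dial at (225,190). The mug is at (302,192) with its handle towards (323,200). The bystanders are around them. I'll enlarge both views to pick features.

```bash
cat > h.py <<'E'
from rig import *
import cv2,numpy as np
from scipy.optimize import least_squares
def proj(d,P):
    P=np.atleast_2d(P);M=np.array(d["world_to_cam"]);c=P@M[:3,:3].T+M[:3,3]
    f=192/np.tan(np.radians(d["fov_y"])/2)
    return np.c_[d["cx"]+f*c[:,0]/-c[:,2],d["cy"]-f*c[:,1]/-c[:,2]]
def back(d,px,z):
    return least_squares(lambda p:(proj(d,[p[0],p[1],z])-px).ravel(),[.5,0]).x
def crop(d,x0,y0,x1,y1,k,fn,marks=(),step=10):
    im=cv2.cvtColor(d["frame"],cv2.COLOR_RGB2BGR)[y0:y1,x0:x1]
    im=cv2.convertScaleAbs(im,alpha=1.5,beta=20)
    im=cv2.resize(im,None,fx=k,fy=k,interpolation=cv2.INTER_CUBIC)
    for x in range(-(-x0//step)*step,x1,step):
        X=int((x-x0+.5)*k);cv2.line(im,(X,0),(X,6),(0,255,255),1)
        if x%(2*step)==0: cv2.putText(im,str(x),(X-10,17),0,.35,(0,255,255),1)
    for y in range(-(-y0//step)*step,y1,step):
        Y=int((y-y0+.5)*k);cv2.line(im,(0,Y),(6,Y),(0,255,255),1);cv2.putText(im,str(y),(8,Y+4),0,.35,(0,255,255),1)
    for u,v in marks: cv2.circle(im,(int((u-x0+.5)*k),int((v-y0+.5)*k)),2,(0,0,255),-1)
    cv2.imwrite(fn,im)
def P(x,y,a,L):
    L=np.atleast_2d(L);c,s=np.cos(a),np.sin(a)
    return np.c_[x+c*L[:,0]-s*L[:,1],y+s*L[:,0]+c*L[:,1],L[:,2]]
E
python3 - <<'E'
from h import *
d=get_image("top");crop(d,120,140,380,300,3,"pics/t1.png")
d=get_image("scene");crop(d,80,100,310,330,2.6,"pics/s1.png")
E
```

```text
(no output)
```

View pics/t1.png

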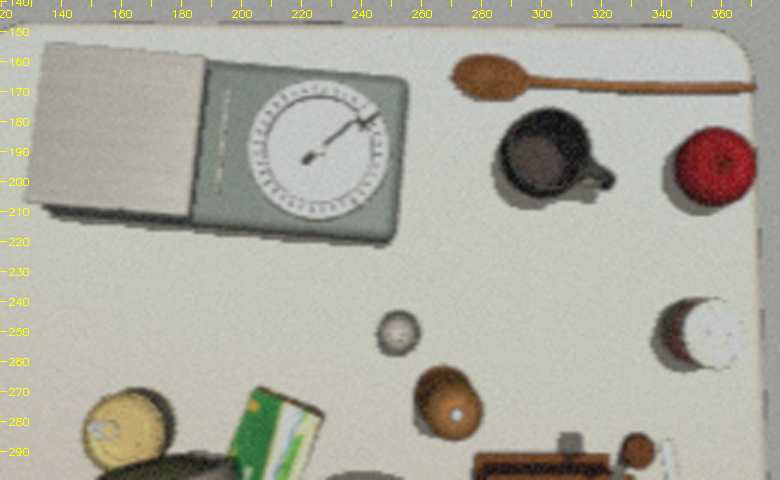

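View pics/s1.png

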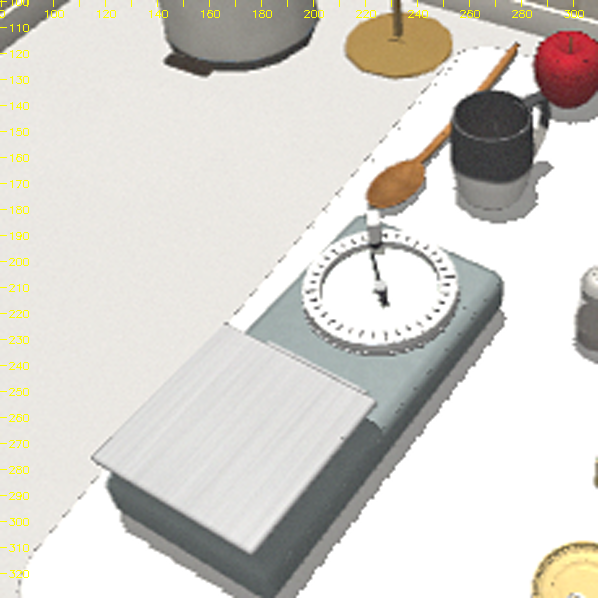

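```bash
python3 - <<'E'
from h import *
t=get_image("top");s=get_image("scene")
c=lambda a,x0,y0,k:np.array([x0,y0])+np.array(a)/k-.5
T=c([(47,42),(206,57),(186,217),(27,201),(318.5,149.5),(372,120)],120,140,3)
S=c([(92,458),(228,324),(378,402),(252,553),(380,287),(374,213)],80,100,2.6)
a=np.pi/4
L=np.array([(.075,.17,.086),(.075,.02,.086),(-.075,.02,.086),(-.075,.17,.086),(0,-.09,.068),(.056*np.cos(a),-.09-.056*np.sin(a),.094)])
r=least_squares(lambda p:np.r_[proj(t,P(*p[:3],L))-T+p[3:5],proj(s,P(*p[:3],L))-S+p[5:7], p[3:5][None]/.6,p[5:7][None]/.6].ravel(),[.55,0,0,0,0,0,0])
p=r.x;print("scale",p[:3],np.degrees(p[2]),p[3:]);print(np.round(r.fun.reshape(-1,2),1).tolist())
p=p[:3];print("pan,dial,tab",P(*p,[(0,.095,.086)]+[L[4],L[5]]).round(4))
# mug rim
mt=c([(546,152)],120,140,3);ms=c([(492,115)],80,100,2.6)
r=least_squares(lambda q:np.r_[proj(t,[*q,.097])-mt,proj(s,[*q,.097])-ms].ravel(),[.55,-.2]);print("rim",r.x,r.fun)
print(back(t,mt,.097),back(s,ms,.097))
h=back(t,c([(608,182)],120,140,3),.085);print("handle",h,np.degrees(np.arctan2(*(h-r.x)[::-1])))
for n,px,z in(("shaker",(398,333),.09),("spoon",(490,77),.01),("pepper",(450,400),.15),("jam",(715,333),.094),("apple",(715,166),.05)):print(n,back(t,c([px],120,140,3),z))
crop(t,120,140,380,220,3,"pics/t2.png",np.r_[proj(t,P(*p,L)),proj(t,[*r.x,.097])])
E
```

```text
scale [ 0.57723772  0.01448817 -0.09700301] -5.557863337303576 [ 0.17736116  0.35644017 -0.31944422 -0.08641463]
[[0.1, -0.3], [1.1, 0.3], [0.9, 0.7], [-1.1, 0.4], [0.5, 1.1], [-2.0, -3.2], [-0.2, -1.1], [-0.1, -1.1], [0.8, -0.3], [-0.3, 0.7], [1.7, -0.3], [-0.9, 2.4], [0.3, 0.6], [-0.5, -0.1]]
pan,dial,tab [[ 0.5864  0.109   0.086 ]
 [ 0.5685 -0.0751  0.068 ]
 [ 0.6041 -0.1183  0.094 ]]
rim [ 0.56821108 -0.28437405] [ 0.45097398 -0.99785983  0.61752483  1.16180995]
[ 0.56544756 -0.28310367] [ 0.57152709 -0.28773742]
handle [ 0.5396265  -0.34182958] -116.45070944167041
shaker [ 0.40183545 -0.14915608]
spoon [ 0.65337264 -0.24065129]
pepper [ 0.34852423 -0.19236974]
jam [ 0.40263531 -0.43390689]
apple [ 0.55962196 -0.45246484]
```

Scale yaw is about -5.6°, with the pan at (0.586, 0.109) and the dial at (0.5685, -0.075). The mug rim is at (0.568, -0.2845) with its +x at -26°. I'll move above the +x wall with the jaws along that direction.

```bash
python3 -m crank '[0,0,0,0.03,0.015,0,60, 0,0,0.05,0.031,0.0165,0,60, 0,0,0.06,0.031,0.0165,0,60, 0,0,0.06,0.031,0.0165,0,60, 0,0,0.06,0.031,0.0165,0,60, 0,0,0.06,0.031,0.0165,0,60, 0,0,0.06,0.031,0.0165,0,60, 0,0,0.06,0.031,0.0165,0,60, 0,0,0.06,0.031,0.0165,0,60, 0,0,0.06,0.031,0.0165,0,60, 0,0,0.06,0.031,0.0165,-0.02,60, 0,0,0.05,0.031,0.0165,-0.02,60, 0,0,0.05,0.031,0.0165,-0.02,60, 0,0,0,0,0,0,60, 0,0,0,0,0,0,60]' 30
python3 - <<'E'
from h import *
s=observe();print(s["position"],np.round(s["tool_rot"],3),s["q"])
t=get_image("top");sc=get_image("scene")
crop(t,270,140,370,240,4,"pics/a.png");crop(sc,230,60,330,160+50,4,"pics/b.png")
a=cv2.imread("pics/a.png");b=cv2.imread("pics/b.png");h=max(a.shape[0],b.shape[0])
f=lambda i:cv2.copyMakeBorder(i,0,h-i.shape[0],0,0,cv2.BORDER_CONSTANT)
o=np.hstack([f(a),f(b)]);print(o.shape);cv2.imwrite("pics/ab1.png",o[:600])
E
```

```text
time_s: 1.8
position: [0.6283, -0.2879, 0.1846]
tool_rot: [[0.898, -0.441, -0.001], [-0.441, -0.898, 0.0], [-0.001, 0.0, -1.0]]
ft_force: [0.4, -0.3, 0.4]
grip_width: 0.0515
[ 0.62833709 -0.2879315   0.18459488] [[ 0.898 -0.441 -0.001]
 [-0.441 -0.898  0.   ]
 [-0.001  0.    -1.   ]] [-3.44015285e+01  3.87708843e+01  5.41527924e+01 -1.60859940e-02
  8.71487688e+01 -8.25852478e+00]
(600, 800, 3)
```

View pics/ab1.png

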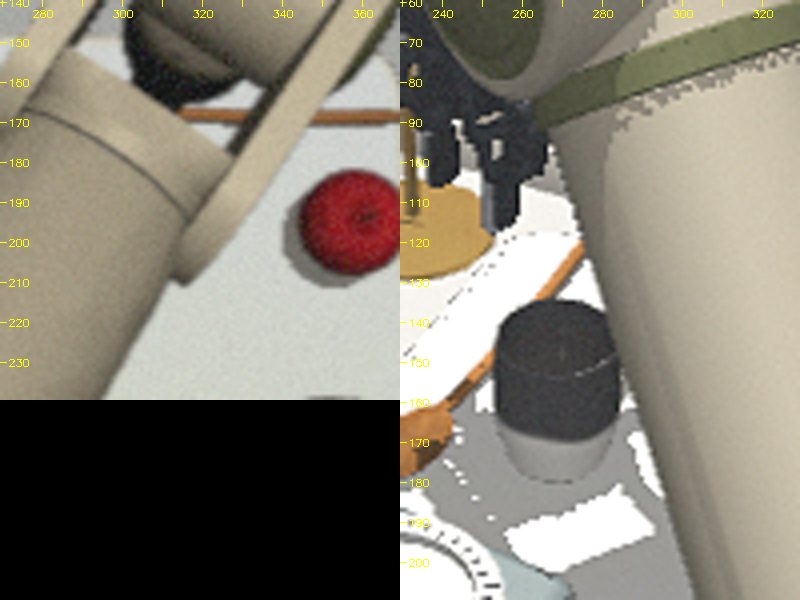

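The scene view shows the fingers up at about (240–254, 105–117) and the mug rim centre at about (268.5, 144). The top view is blocked by the arm. I'll check the calibration against the known fingertips before going down.

```bash
python3 - <<'E'
from h import *
s=observe();sc=get_image("scene");R=np.array(s["tool_rot"]);p=np.array(s["position"])
for sg in(-1,1):
    for zt in(.008,.014):
        print(sg,zt,proj(sc,[p+R@[sg*(s["grip_width"]/2+dx),0,zt] for dx in(0,.014)]).round(1).tolist())
print(back(sc,[268.5,144],.097))
E
```

```text
-1 0.008 [[254.2, 115.3], [257.8, 118.1]]
-1 0.014 [[254.3, 117.4], [257.8, 120.2]]
1 0.008 [[241.5, 105.3], [238.2, 102.7]]
1 0.014 [[241.6, 107.4], [238.3, 104.7]]
[ 0.5715825  -0.28655406]
```

```bash
python3 -m crank '[0,0,0,-0.013,-0.0065,0,60, 0,0,0,-0.0133,-0.0066,0,60, 0,0,0,0,0,-0.02,60, 0,0,0,0,0,-0.02,60, 0,0,0,0,0,-0.02,60, 0,0,0,0,0,-0.015,60, 0,0,0,0,0,-0.012,60, 0,0,0,0,0,-0.01,60, 0,0,0,0,0,-0.01,60, 0,0,0,0,0,0,60, 0,0,0,0,0,0,60]' 30
python3 - <<'E'
from h import *
sc=get_image("scene");crop(sc,215,70,315,195,4.8,"pics/s3.png")
E
```

```text
time_s: 3.05
position: [0.602, -0.3016, 0.0787]
tool_rot: [[0.897, -0.441, 0.0], [-0.441, -0.897, -0.0], [0.0, 0.0, -1.0]]
ft_force: [-1.4, -0.1, 1.3]
grip_width: 0.0513
```

View pics/s3.png

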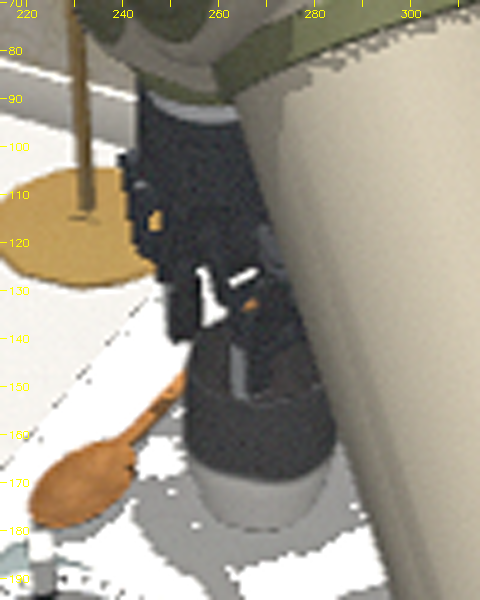

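One finger is inside the cup at about (267,145) and the other is outside at about (252,135). I'll close and lift slightly.

```bash
python3 -m crank '[0,0,0,0,0,0,45, 0,0,0,0,0,0,35, 0,0,0,0,0,0,28, 0,0,0,0,0,0,22, 0,0,0,0,0,0,16, 0,0,0,0,0,0,10, 0,0,0,0,0,0,5, 0,0,0,0,0,0,0, 0,0,0,0,0,0,0, 0,0,0,0,0,0,0]' 40
python3 -m crank '[0,0,0,0,0,0.005,0, 0,0,0,0,0,0.01,0, 0,0,0,0,0,0.01,0, 0,0,0,0,0,0,0, 0,0,0,0,0,0,0]'
python3 - <<'E'
from h import *
sc=get_image("scene");crop(sc,215,70,315,195,4.8,"pics/s4.png")
E
```

```text
time_s: 4.1
position: [0.6019, -0.3015, 0.0784]
tool_rot: [[0.897, -0.441, 0.0], [-0.441, -0.897, -0.0], [0.0, 0.0, -1.0]]
ft_force: [0.3, -0.0, 1.6]
grip_width: 0.0068
time_s: 4.6
position: [0.6019, -0.3014, 0.1037]
tool_rot: [[0.897, -0.441, 0.001], [-0.441, -0.897, -0.0], [0.001, 0.0, -1.0]]
ft_force: [0.2, -0.2, -1.7]
grip_width: 0.0072
```

View pics/s4.png

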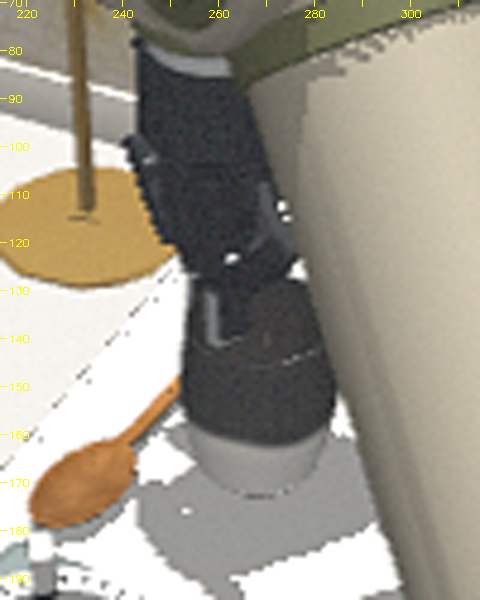

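The mug is lifted and hangs nearly upright, held on a 7 mm wall. I'll carry it high over to the pan.

```bash
python3 -m crank '[0,0,0,0,0,0.02,0, 0,0,0,0,0,0.03,0, 0,0,0,0,0,0.03,0, 0,0,0,0,0,0.025,0, 0,0,0,0,0,0.011,0]'
python3 -m crank '[0,0,0,0.001,0.01,0,0, 0,0,0,0.001,0.02,0,0, 0,0,0,0.0012,0.03,0,0, 0,0,0,0.0012,0.03,0,0, 0,0,0,0.0012,0.03,0,0, 0,0,0,0.0012,0.03,0,0, 0,0,0,0.0012,0.03,0,0, 0,0,0,0.0012,0.03,0,0, 0,0,0,0.0012,0.03,0,0, 0,0,0,0.0012,0.03,0,0, 0,0,0,0.0012,0.03,0,0, 0,0,0,0.0012,0.03,0,0, 0,0,0,0.0012,0.03,0,0, 0,0,0,0.001,0.02,0,0, 0,0,0,0.001,0.01,0,0, 0,0,0,0.001,0.004,0,0, 0,0,0,0,0,0,0, 0,0,0,0,0,0,0]'
python3 - <<'E'
from h import *
s=observe();p=np.array(s["position"]);R=np.array(s["tool_rot"])
sc=get_image("scene");t=get_image("top")
c=p+R@[-.0375,0,0];print(p,c)
th=np.linspace(0,6.28,24)
rim=[[c[0]+.041*np.cos(a),c[1]+.041*np.sin(a),p[2]-.078+.097] for a in th]
pan=P(.5772,.0145,-.097,[(.075,.17,.086),(.075,.02,.086),(-.075,.02,.086),(-.075,.17,.086),(0,.095,.086)])
crop(sc,80,100,280,330,2.5,"pics/a.png",np.r_[proj(sc,rim),proj(sc,pan)])
crop(t,115,130,235,250,2.5,"pics/b.png",np.r_[proj(t,rim),proj(t,pan)])
a=cv2.imread("pics/a.png");b=cv2.imread("pics/b.png")
b=cv2.copyMakeBorder(b,0,a.shape[0]-b.shape[0],0,0,cv2.BORDER_CONSTANT)
cv2.imwrite("pics/ab2.png",np.hstack([a,b]))
E
```

```text
time_s: 5.15
position: [0.6022, -0.3016, 0.2215]
tool_rot: [[0.897, -0.441, 0.003], [-0.441, -0.897, -0.002], [0.003, 0.001, -1.0]]
ft_force: [-0.8, 0.0, -1.7]
grip_width: 0.0074
time_s: 6.95
position: [0.62, 0.0919, 0.219]
tool_rot: [[0.897, -0.442, -0.001], [-0.442, -0.897, -0.0], [-0.0, 0.0, -1.0]]
ft_force: [-0.2, -0.0, -1.0]
grip_width: 0.0071
[0.61996855 0.09185621 0.21901267] [0.58633109 0.10843242 0.21902833]
```

View pics/ab2.png

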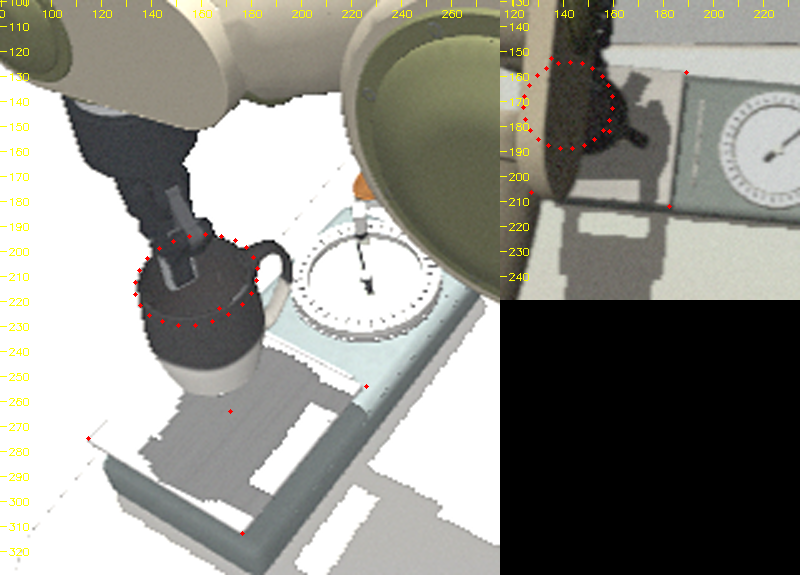

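The predicted rim (red) matches the mug over the pan. I'll check numerically whether the mug's lean is just perspective.

```bash
python3 - <<'E'
from h import *
sc=get_image("scene");c=[.5863,.1084]
for z in(.141,.238):print(z,proj(sc,[*c,z]).round(1))
th=np.linspace(0,6.28,60)
for r in(.03,.035,.041):
    q=proj(sc,[[c[0]+r*np.cos(a),c[1]+r*np.sin(a),.141] for a in th]);print(r,q.min(0).round(1),q.max(0).round(1),q[q[:,1].argmax()].round(1))
g=cv2.cvtColor(sc["frame"],cv2.COLOR_RGB2GRAY)
for v in(215,225,235,245,250,254,257,259):print(v,g[v,130:196].tolist()[::2])
E
```

```text
0.141 [[167.3 246.3]]
0.238 [[158.2 210.9]]
0.03 [150.7 233.6] [183.7 259.8] [164.5 259.8]
0.035 [147.9 231.5] [186.4 262.1] [164.  262.1]
0.041 [144.6 229.1] [189.7 264.9] [163.5 264.9]
215 [183, 185, 99, 27, 26, 29, 29, 30, 30, 80, 56, 46, 36, 34, 40, 39, 38, 39, 38, 40, 37, 39, 41, 37, 41, 27, 12, 221, 121, 128, 106, 117, 126]
225 [183, 183, 184, 100, 32, 34, 41, 36, 30, 30, 36, 35, 34, 39, 35, 38, 41, 36, 37, 36, 35, 35, 31, 35, 32, 31, 29, 25, 113, 124, 127, 128, 134]
235 [183, 182, 182, 184, 98, 32, 35, 34, 35, 38, 39, 36, 35, 36, 36, 38, 36, 35, 34, 33, 39, 34, 32, 33, 31, 30, 27, 58, 176, 144, 171, 149, 135]
245 [182, 182, 181, 182, 184, 182, 187, 125, 101, 73, 50, 41, 37, 34, 36, 38, 37, 35, 35, 34, 40, 64, 98, 98, 93, 87, 77, 84, 85, 84, 86, 86, 86]
250 [181, 182, 184, 182, 182, 170, 175, 171, 179, 110, 101, 106, 109, 112, 111, 112, 113, 110, 109, 105, 101, 100, 100, 94, 91, 84, 84, 86, 87, 85, 84, 85, 86]
254 [183, 182, 182, 167, 175, 172, 174, 174, 175, 172, 180, 108, 102, 105, 103, 107, 107, 107, 106, 103, 103, 102, 98, 71, 83, 84, 85, 85, 85, 82, 84, 86, 85]
257 [184, 184, 171, 172, 172, 174, 176, 176, 172, 176, 180, 179, 83, 86, 133, 104, 106, 107, 106, 116, 68, 84, 86, 84, 85, 87, 85, 85, 85, 84, 84, 86, 83]
259 [184, 171, 174, 174, 173, 175, 178, 173, 174, 179, 177, 78, 85, 84, 83, 85, 85, 84, 84, 85, 85, 84, 85, 84, 86, 85, 85, 82, 85, 88, 85, 84, 87]
```

The mug is upright within about 2°. I'll lower it gently to contact, where the TCP should be about 0.164.

```bash
python3 -m crank '[0,0,0,0,0,-0.01,0, 0,0,0,0,0,-0.012,0, 0,0,0,0,0,-0.012,0, 0,0,0,0,0,-0.009,0, 0,0,0,0,0,-0.005,0, 0,0,0,0,0,-0.002,0, 0,0,0,0,0,-0.002,0, 0,0,0,0,0,-0.002,0, 0,0,0,0,0,0,0]'
python3 -m crank '[0,0,0,0,0,-0.002,0, 0,0,0,0,0,-0.002,0, 0,0,0,0,0,0,0]'
python3 -m crank '[0,0,0,0,0,-0.002,0, 0,0,0,0,0,-0.001,0, 0,0,0,0,0,0,0, 0,0,0,0,0,0,0]'
```

```text
time_s: 8.0
position: [0.6201, 0.0926, 0.1653]
tool_rot: [[0.897, -0.441, 0.0], [-0.441, -0.897, -0.0], [0.0, -0.0, -1.0]]
ft_force: [-0.4, -0.3, -1.8]
grip_width: 0.0072
time_s: 8.3
position: [0.6201, 0.0926, 0.1612]
tool_rot: [[0.897, -0.441, 0.0], [-0.441, -0.897, -0.0], [0.0, -0.0, -1.0]]
ft_force: [1.7, 0.0, -0.6]
grip_width: 0.007
time_s: 8.7
position: [0.6202, 0.0926, 0.1585]
tool_rot: [[0.897, -0.441, 0.0], [-0.441, -0.897, 0.0], [0.0, -0.0, -1.0]]
ft_force: [0.3, -1.1, 0.7]
grip_width: 0.0067
```

```bash
python3 -m crank '[0,0,0,0,0,-0.002,0, 0,0,0,0,0,0,0, 0,0,0,0,0,0,0]'
python3 -m crank '[0,0,0,0,0,0,12, 0,0,0,0,0,0,18, 0,0,0,0,0,0,26, 0,0,0,0,0,0,36, 0,0,0,0,0,0,46, 0,0,0,0,0,0,54, 0,0,0,0,0,0,54, 0,0,0,0,0,0,54]'
python3 -m crank '[0,0,0,0,0,0.005,54, 0,0,0,0,0,0.01,54, 0,0,0,0,0,0.015,54, 0,0,0,0,0,0.02,54, 0,0,0,0,0,0.02,54, 0,0,0,0,0,0.02,54]'
python3 - <<'E'
from h import *
s=observe();print(s["position"])
sc=get_image("scene");crop(sc,90,130,290,330,3,"pics/s5.png")
E
```

```text
time_s: 9.0
position: [0.6202, 0.0926, 0.1564]
tool_rot: [[0.897, -0.441, 0.0], [-0.441, -0.897, 0.0], [0.0, -0.0, -1.0]]
ft_force: [0.2, -0.8, 0.5]
grip_width: 0.0072
time_s: 9.8
position: [0.6201, 0.0926, 0.1563]
tool_rot: [[0.897, -0.441, -0.0], [-0.441, -0.897, 0.0], [-0.0, 0.0, -1.0]]
ft_force: [0.3, 0.4, -0.3]
grip_width: 0.0465
time_s: 10.4
position: [0.6201, 0.0926, 0.2482]
tool_rot: [[0.897, -0.441, 0.001], [-0.441, -0.897, -0.0], [0.001, -0.0, -1.0]]
ft_force: [0.2, 0.2, 0.4]
grip_width: 0.0463
[0.62005703 0.09259133 0.24820344]
```

View pics/s5.png

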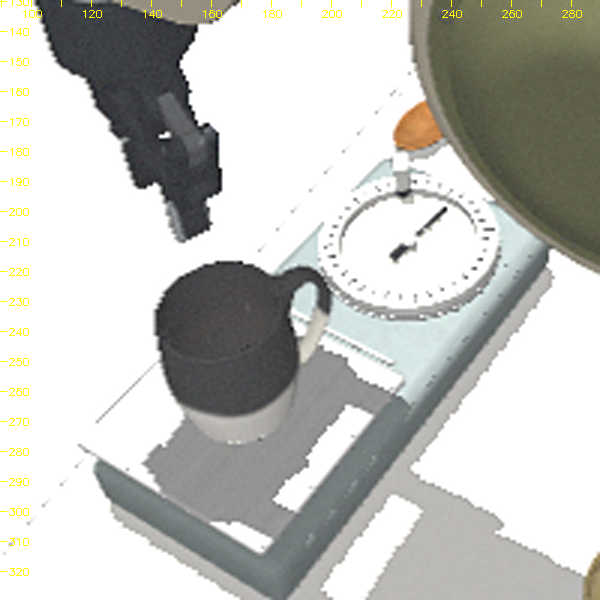

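The mug stands on the pan and the needle has turned clockwise, with its tip now at about (238,199.5) in the scene view. I'll measure the needle angle.

```bash
cat > needle.py <<'E'
from h import *
S=(.5772,.0145,-.097)
def ang(xy,c): # clockwise from scale (+x,-y) diagonal
    d=xy-c; return -(np.arctan2(d[1],d[0])-S[2]+np.pi/4)
def dark(d,z,rmax=.047,thr=90):
    g=cv2.cvtColor(d["frame"],cv2.COLOR_RGB2GRAY)
    c=P(*S,[(0,-.09,z)])[0]
    u0=proj(d,c)[0]
    pts=np.array([(u,v) for u in range(int(u0[0])-30,int(u0[0])+31) for v in range(int(u0[1])-28,int(u0[1])+29) if g[v,u]<thr],float)
    src=np.float32([[-.06,-.06],[.06,-.06],[.06,.06],[-.06,.06]])+np.float32(c[:2])
    H=cv2.getPerspectiveTransform(np.float32(proj(d,np.c_[src,np.full(4,z)])),src)
    w=cv2.perspectiveTransform(pts[None],H)[0]
    m=np.hypot(*(w-c[:2]).T)<rmax
    return w[m],c[:2],pts[m],H
E
python3 - <<'E'
from needle import *
for n in("scene","top"):
    w,c,px,H=dark(get_image(n),.062)
    if len(w)<5: print(n,"none");continue
    r=w-c;d=np.hypot(*r.T);vx,vy,x0,y0=cv2.fitLine(np.float32(w*1000),cv2.DIST_HUBER,0,.01,.01).ravel()
    if (r[d.argmax()]@[vx,vy])<0:vx,vy=-vx,-vy
    print(n,len(w),"tip",w[d.argmax()],"ang tip",ang(w[d.argmax()],c),"ang line",ang(np.array([vx,vy]),0),"line pt",x0,y0,"c",c)
    print(np.c_[px,(r*1000).round(0)].astype(int).tolist())
E
```

```text
scene 44 tip [ 0.56664902 -0.11840312] ang tip 0.7307182614193453 ang line 0.8332929 line pt 571.4058 -85.00989 c [ 0.56848368 -0.07507693]
[[220, 214, 12, 14], [220, 215, 10, 17], [221, 213, 11, 11], [221, 214, 10, 13], [221, 215, 8, 16], [221, 216, 7, 18], [222, 213, 9, 10], [222, 214, 8, 12], [222, 215, 6, 15], [222, 216, 5, 17], [223, 212, 9, 6], [223, 213, 7, 9], [223, 214, 6, 11], [223, 215, 4, 14], [224, 211, 8, 2], [224, 212, 7, 5], [224, 213, 5, 8], [224, 214, 4, 10], [225, 212, 5, 4], [225, 213, 3, 7], [226, 212, 3, 3], [227, 212, 1, 2], [228, 211, 0, -1], [228, 212, -1, 1], [229, 207, 4, -13], [229, 208, 3, -10], [230, 206, 4, -16], [230, 207, 2, -14], [231, 205, 3, -20], [232, 204, 3, -24], [232, 205, 1, -21], [233, 203, 2, -27], [233, 204, 1, -25], [234, 202, 2, -31], [234, 203, 0, -28], [235, 201, 1, -35], [235, 202, 0, -32], [235, 203, -2, -29], [236, 201, -1, -36], [236, 202, -2, -33], [237, 200, -1, -40], [237, 201, -3, -37], [238, 199, -2, -43], [238, 200, -3, -41]]
top 36 tip [ 0.59835574 -0.111051  ] ang tip -0.004593056171593224 ang line 0.84007615 line pt 569.55597 -84.210785 c [ 0.56848368 -0.07507693]
[[219, 188, 7, 20], [219, 189, 4, 20], [220, 187, 9, 17], [220, 188, 7, 17], [220, 189, 4, 17], [221, 188, 7, 15], [221, 189, 4, 14], [222, 188, 7, 12], [222, 189, 4, 12], [223, 188, 7, 9], [223, 189, 4, 9], [223, 190, 1, 9], [227, 191, -2, -2], [228, 190, 1, -5], [229, 190, 1, -8], [230, 190, 1, -11], [230, 191, -2, -11], [231, 190, 1, -14], [231, 191, -2, -14], [232, 190, 1, -17], [232, 191, -2, -17], [233, 190, 1, -19], [233, 191, -2, -19], [234, 191, -2, -22], [235, 191, -2, -25], [236, 191, -2, -28], [237, 191, -2, -31], [237, 192, -4, -31], [238, 191, -2, -33], [238, 192, -4, -33], [239, 180, 30, -36], [239, 181, 27, -36], [239, 192, -4, -36], [240, 182, 24, -39], [240, 183, 21, -39], [240, 192, -4, -39]]
```

Both cameras give a needle angle of about 0.83 rad. I'll go above the tab with the jaws along the turn direction.

```bash
python3 -m crank '[0,0,0.06,0,-0.011,0,50, 0,0,0.105,-0.0014,-0.02,0,50, 0,0,0.11,-0.0014,-0.02,0,50, 0,0,0.11,-0.0014,-0.02,0,50, 0,0,0.11,-0.0014,-0.02,0,50, 0,0,0.11,-0.0014,-0.02,0,50, 0,0,0.11,-0.0014,-0.02,0,50, 0,0,0.11,-0.0014,-0.02,0,50, 0,0,0.11,-0.0014,-0.02,-0.02,50, 0,0,0.11,-0.0014,-0.02,-0.03,50, 0,0,0.1,-0.0014,-0.02,-0.03,50, 0,0,0,0,0,-0.02,50, 0,0,0,0,0,0,50, 0,0,0,0,0,0,50]' 20
python3 - <<'E'
from h import *
s=observe();sc=get_image("scene");R=np.array(s["tool_rot"]);p=np.array(s["position"])
print(p,s["grip_width"],np.degrees(np.arctan2(R[1,0],R[0,0])),s["q"].round(1) if hasattr(s["q"],"round") else s["q"])
tab=np.array([.606,-.1185,.094]);m=proj(sc,[tab,[.5705,-.075,.068],p]);print(m)
crop(sc,190,110,270,240,4.6,"pics/s6.png",m)
E
```

```text
time_s: 11.95
position: [0.6061, -0.1182, 0.1464]
tool_rot: [[0.773, 0.635, -0.001], [0.635, -0.773, 0.0], [-0.0, -0.001, -1.0]]
ft_force: [0.7, -0.2, 0.1]
grip_width: 0.0429
[ 0.60605366 -0.11818834  0.14636935] 0.042860351326836764 39.41326755929278 [-22.   33.2  71.7   0.   75.1 -61.4]
[[222.02663259 183.56186238]
 [226.86127503 209.39470622]
 [220.22678821 166.36979444]]
```

View pics/s6.png

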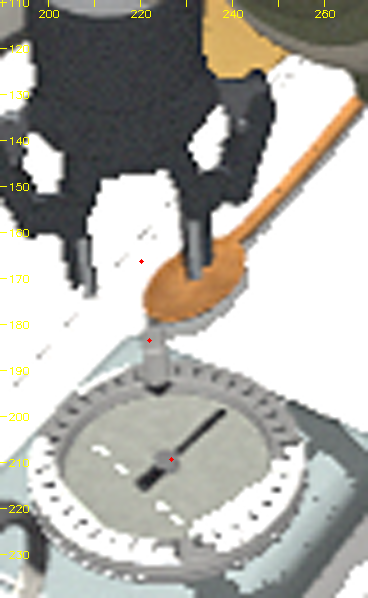

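The tab's top centre shows at about (223.6,180.5), slightly off the predicted (222,183.6). The arrow is at about (223.6,194) and the hub at about (225.8,209.5). I'll back-project these.

```bash
python3 - <<'E'
from h import *
sc=get_image("scene");s=observe();p=np.array(s["position"]);R=np.array(s["tool_rot"])
f=lambda X,Y:np.array([190+X/4.6-.5,110+Y/4.6-.5])
for n,q,z in(("tab",f(157,327),.094),("arrow",f(157,389),.068),("hub",f(167,460),.066),("tab base near",f(157,383),.068),("tab near top L",f(146,341),.094),("tab near top R",f(167,344),.094)):print(n,q.round(1),back(sc,q,z).round(4))
c=np.array([.5705,-.075])
th=np.radians(np.arange(0,360,30));
o=proj(sc,np.c_[c[0]+.066*np.cos(th),c[1]+.066*np.sin(th),np.full(12,.068)]);i=proj(sc,np.c_[c[0]+.051*np.cos(th),c[1]+.051*np.sin(th),np.full(12,.068)])
tt=P(.606,-.1185,np.radians(-50.6),[(a,b,z) for z in(.068,.094) for a,b in((-.01,-.006),(.01,-.006),(.01,.006),(-.01,.006))])
tips=[p+R@[sg*(s["grip_width"]/2),y,.008] for sg in(-1,1) for y in(-.011,.011)]
crop(sc,190,110,270,240,4.6,"pics/s7.png",np.r_[o,i,proj(sc,tt),proj(sc,tips)])
E
```

```text
tab [223.6 180.6] [ 0.6076 -0.1284]
arrow [223.6 194.1] [ 0.6005 -0.1127]
hub [225.8 209.5] [ 0.5735 -0.0752]
tab base near [223.6 192.8] [ 0.6026 -0.1163]
tab near top L [221.2 183.6] [ 0.6075 -0.1175]
tab near top R [225.8 184.3] [ 0.5972 -0.1202]
```

View pics/s7.png

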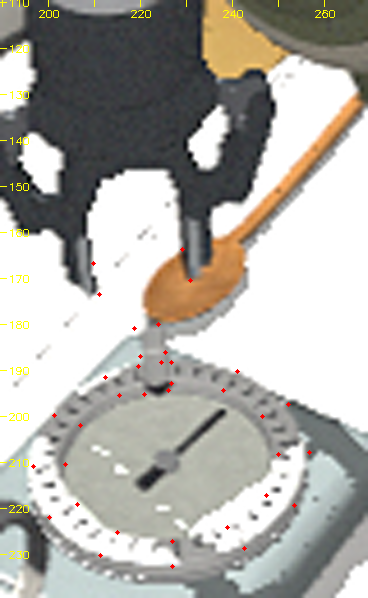

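The ring model sits about 2 px off and the tab is about 4 mm further out radially, but it's well centred between the jaws. I'll descend and close gently.

```bash
python3 -m crank '[0,0,0,0.0025,-0.003,-0.01,50, 0,0,0,0,0,-0.015,50, 0,0,0,0,0,-0.015,50, 0,0,0,0,0,-0.008,50, 0,0,0,0,0,-0.006,50, 0,0,0,0,0,-0.004,50, 0,0,0,0,0,-0.002,50, 0,0,0,0,0,0,50]' 20
python3 -m crank '[0,0,0,0,0,0,40, 0,0,0,0,0,0,32, 0,0,0,0,0,0,26, 0,0,0,0,0,0,22, 0,0,0,0,0,0,18, 0,0,0,0,0,0,14, 0,0,0,0,0,0,10, 0,0,0,0,0,0,5, 0,0,0,0,0,0,5]' 20
```

```text
time_s: 12.85
position: [0.6087, -0.1215, 0.0865]
tool_rot: [[0.772, 0.635, 0.0], [0.635, -0.772, -0.0], [0.0, 0.0, -1.0]]
ft_force: [-0.0, -0.5, 0.1]
grip_width: 0.0428
time_s: 13.75
position: [0.6089, -0.1214, 0.0865]
tool_rot: [[0.773, 0.635, 0.001], [0.635, -0.773, -0.0], [0.001, 0.001, -1.0]]
ft_force: [2.2, -0.2, 1.4]
grip_width: 0.0117
```

The tab is gripped at 11.7 mm. I'll work out the arc increments.

```bash
python3 - <<'E'
import numpy as np
r=np.array([.036,-.0449]);s=-.1
for k in range(9):
    R=lambda a:np.array([[np.cos(a),-np.sin(a)],[np.sin(a),np.cos(a)]])
    print(k,((R(s*(k+1))-R(s*k))@r*1000).round(1))
E
```

```text
0 [-4.7 -3.4]
1 [-5.  -2.9]
2 [-5.2 -2.4]
3 [-5.4 -1.8]
4 [-5.6 -1.3]
5 [-5.7 -0.7]
6 [-5.8 -0.1]
7 [-5.7  0.4]
8 [-5.7  1. ]
```

```bash
python3 -m crank '[0,0,-0.1,-0.0047,-0.0034,0,5, 0,0,-0.1,-0.005,-0.0029,0,5, 0,0,-0.1,-0.0052,-0.0024,0,5, 0,0,0,0,0,0,5]' 20
python3 -m crank '[0,0,-0.1,-0.0054,-0.0018,0,5, 0,0,-0.1,-0.0056,-0.0013,0,5, 0,0,-0.1,-0.0057,-0.0007,0,5, 0,0,-0.1,-0.0058,-0.0001,0,5, 0,0,-0.1,-0.0057,0.0004,0,5, 0,0,0,0,0,0,5, 0,0,0,0,0,0,5]' 20
python3 - <<'E'
from h import *
d=get_image("scene");crop(d,185,165,265,240,6,"pics/a.png",step=10)
t=get_image("top");crop(t,195,160,255,220,5,"pics/b.png")
a=cv2.imread("pics/a.png");b=cv2.imread("pics/b.png")
b=cv2.copyMakeBorder(b,0,a.shape[0]-b.shape[0],0,0,cv2.BORDER_CONSTANT);o=np.hstack([a,b]);print(o.shape);cv2.imwrite("pics/ab3.png",o)
E
```

```text
time_s: 14.15
position: [0.5935, -0.1303, 0.0865]
tool_rot: [[0.926, 0.377, 0.0], [0.377, -0.926, 0.0], [0.0, 0.0, -1.0]]
ft_force: [2.0, 0.6, 1.3]
grip_width: 0.0117
time_s: 14.85
position: [0.5654, -0.1339, 0.0865]
tool_rot: [[0.994, -0.108, -0.001], [-0.108, -0.994, -0.001], [-0.001, 0.001, -1.0]]
ft_force: [-4.0, -3.3, 5.0]
grip_width: 0.0113
(450, 780, 3)
```

View pics/ab3.png

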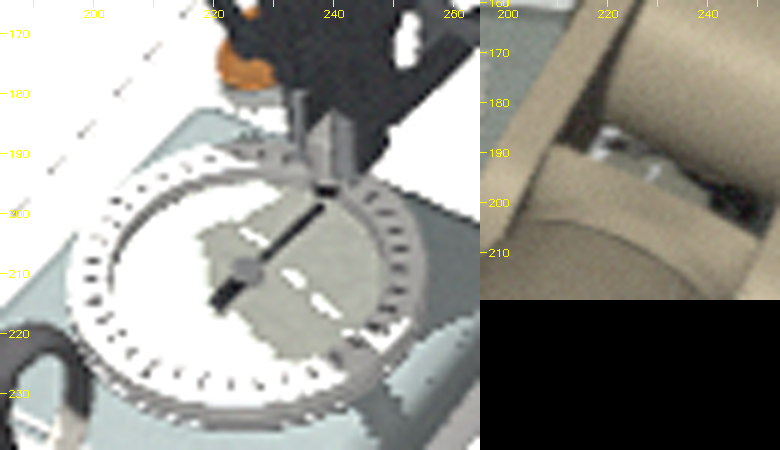

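The bezel arrow at about (239,196) sits almost at the needle tip at about (238.5,199). I'll release, clear the top view and measure accurately.

```bash
python3 -m crank '[0,0,0,0,0,0,16, 0,0,0,0,0,0,22, 0,0,0,0,0,0,30, 0,0,0,0,0,0,40, 0,0,0,0,0,0,45, 0,0,0,0,0,0.01,45, 0,0,0,0,0,0.02,45, 0,0,0,0,0,0.03,45, 0,0,0,0,0,0.03,45, 0,0,0,0,-0.02,0.03,45, 0,0,0,0,-0.03,0.02,45, 0,0,0,0,-0.03,0,45, 0,0,0,0,-0.04,0,45, 0,0,0,0,-0.04,0,45, 0,0,0,0,-0.04,0,45, 0,0,0,0,-0.03,0,45, 0,0,0,0,-0.01,0,45, 0,0,0,0,0,0,45, 0,0,0,0,0,0,45]' 20
python3 - <<'E'
from h import *
d=get_image("scene");crop(d,185,165,265,240,5,"pics/a.png",step=10)
t=get_image("top");crop(t,195,160,255,220,6.4,"pics/b.png")
a=cv2.imread("pics/a.png");b=cv2.imread("pics/b.png")
a=cv2.copyMakeBorder(a,0,b.shape[0]-a.shape[0],0,0,cv2.BORDER_CONSTANT);o=np.hstack([a,b]);print(o.shape);cv2.imwrite("pics/ab4.png",o)
E
```

```text
time_s: 16.85
position: [0.5656, -0.3725, 0.2267]
tool_rot: [[0.994, -0.111, 0.0], [-0.111, -0.994, 0.0], [0.0, -0.0, -1.0]]
ft_force: [0.8, 0.6, 0.1]
grip_width: 0.0383
(384, 784, 3)
```

The 12-picture limit is reached, so from here I'll measure numerically. I'll compare needle and arrow angles against the start frames, where both were at 0.

```bash
cat > m.py <<'E'
from needle import *
def rect(d,z,n=480,h=.06):
    c=np.array([.571,-.0755]);src=np.float32([[-h,-h],[h,-h],[h,h],[-h,h]])+np.float32(c)
    px=np.float32(proj(d,np.c_[src,np.full(4,z)]))
    H=cv2.getPerspectiveTransform(px,np.float32([[0,0],[n,0],[n,n],[0,n]]))
    g=cv2.cvtColor(d["frame"],cv2.COLOR_RGB2GRAY)
    return cv2.warpPerspective(g,H,(n,n),flags=cv2.INTER_CUBIC),c
def ring(d,z=.064):
    """dark pixels (needle+arrow) as mm offsets"""
    g,c=rect(d,z);v,u=np.nonzero(g<80);X=np.c_[(u/480-.5)*120,(v/480-.5)*120];r=np.hypot(*X.T);return X[r<52],g
E
python3 - <<'E'
from m import *
for n in("scene","top"):
    now=get_image(n);old=dict(now);old["frame"]=cv2.cvtColor(cv2.imread(f"pics/{n}0.png"),cv2.COLOR_BGR2RGB)
    for tag,d in(("old",old),("now",now)):
        X,g=ring(d)
        nl,lab,st,ce=cv2.connectedComponentsWithStats((g<85).astype(np.uint8))
        print(n,tag,[(st[i,4],((ce[i]/480-.5)*120).round(1).tolist()) for i in range(1,nl) if st[i,4]>15 and np.hypot(*((ce[i]/480-.5)*120))<52])
        # angular profile of darkness: a clockwise from scale diagonal
        for r0,r1 in((-20,-8),(12,22),(22,32),(32,38),(38,42),(42,46),(46,50)):
            a=np.arange(-.5,1.4,.01);rr=np.arange(abs(r0),abs(r1),.5) if r0>0 else np.arange(8,20,.5)*-1
            th=S[2]-np.pi/4-a
            U=(rr[None]*np.cos(th)[:,None]/120+.5)*480;V=(rr[None]*np.sin(th)[:,None]/120+.5)*480
            q=cv2.remap(g,U.astype(np.float32),V.astype(np.float32),1).mean(1)
            w=np.clip(np.percentile(q,60)-25-q,0,None);k=q.argmin();m=abs(a-a[k])<.2
            print("  r",r0,r1,"min",int(q.min()),"at",a[k].round(2),"centroid",((w*a*m).sum()/max((w*m).sum(),1)).round(3))
E
```

```text
scene old [(np.int32(16012), [27.9, -34.7]), (np.int32(2184), [-4.8, 8.9]), (np.int32(91), [-41.2, 29.5]), (np.int32(55), [-27.4, 43.2]), (np.int32(48), [-18.4, 48.6]), (np.int32(28), [-8.7, 49.5])]
  r -20 -8 min 14 at 0.05 centroid 0.068
  r 12 22 min 40 at -0.13 centroid -0.137
  r 22 32 min 30 at -0.09 centroid -0.095
  r 32 38 min 42 at -0.08 centroid -0.078
  r 38 42 min 17 at -0.06 centroid -0.051
  r 42 46 min 61 at -0.03 centroid 0.029
  r 46 50 min 26 at 0.03 centroid 0.044
scene now [(np.int32(13815), [15.9, -33.7]), (np.int32(2737), [2.6, 11.1]), (np.int32(66), [-51.5, 2.6]), (np.int32(53), [-50.0, 12.7]), (np.int32(94), [-18.2, 48.7])]
  r -20 -8 min 15 at 0.89 centroid 0.905
  r 12 22 min 45 at 0.75 centroid 0.761
  r 22 32 min 16 at 0.8 centroid 0.804
  r 32 38 min 9 at 0.82 centroid 0.812
  r 38 42 min 6 at 0.83 centroid 0.819
  r 42 46 min 59 at 0.8 centroid 0.831
  r 46 50 min 10 at 0.75 centroid 0.774
top old [(np.int32(589), [40.9, -28.7]), (np.int32(4419), [41.9, 17.3]), (np.int32(19), [-4.6, -2.0]), (np.int32(1780), [-8.3, 10.6])]
  r -20 -8 min 43 at 0.02 centroid 0.018
  r 12 22 min 62 at -0.07 centroid -0.07
  r 22 32 min 60 at -0.04 centroid -0.038
  r 32 38 min 57 at -0.04 centroid -0.043
  r 38 42 min 69 at -0.03 centroid -0.03
  r 42 46 min 56 at 0.03 centroid 0.087
  r 46 50 min 33 at 0.12 centroid 0.127
top now [(np.int32(4501), [-7.3, -37.0]), (np.int32(75), [38.1, -32.3]), (np.int32(16), [41.5, -27.5]), (np.int32(51), [44.0, -24.3]), (np.int32(2164), [48.6, 4.7]), (np.int32(1355), [2.4, 13.9]), (np.int32(289), [38.4, 34.5]), (np.int32(212), [19.1, 48.2])]
  r -20 -8 min 50 at 0.85 centroid 0.854
  r 12 22 min 58 at 0.89 centroid 0.884
  r 22 32 min 69 at 0.86 centroid 0.864
  r 32 38 min 65 at 0.88 centroid 0.874
  r 38 42 min 62 at 0.87 centroid 0.868
  r 42 46 min 53 at 0.87 centroid 0.875
  r 46 50 min 47 at 0.88 centroid 0.892
```

```bash
python3 - <<'E'
from m import *
for n,z in(("top",.067),("scene",.068)):
    now=get_image(n);old=dict(now);old["frame"]=cv2.cvtColor(cv2.imread(f"pics/{n}0.png"),cv2.COLOR_BGR2RGB)
    # apparent ring centre: refine by maximizing ring/outside contrast at known radii 51 and 66 (robust over all angles)
    for tag,d in(("old",old),("now",now)):
        g,c=rect(d,z,n=640,h=.08)
        def prof(cx,cy,r):
            th=np.arange(0,2*np.pi,.02)
            return cv2.remap(g,(((r*np.cos(th)+cx)/160+.5)*640).astype(np.float32)[None],(((r*np.sin(th)+cy)/160+.5)*640).astype(np.float32)[None],1)[0].astype(float)
        best=max(((np.median(np.abs(np.clip(prof(x,y,64.5)-prof(x,y,68),-20,60)))*0+np.clip(prof(x,y,64.5)-prof(x,y,67.5),-30,50).mean(),x,y) for x in np.arange(-6,6.1,.5) for y in np.arange(-6,6.1,.5)))
        print(n,tag,"ring centre offset mm",best)
        _,x,y=best
        a0=0 if tag=="old" else .85
        A=a0+np.arange(-.4,.41,.05);print("   r\\a",A.round(2).tolist())
        for r in range(-20,61,4) if n=="top" else range(28,61,4):
            th=S[2]-np.pi/4-A
            print("  ",r,cv2.remap(g,(((r*np.cos(th)+x)/160+.5)*640).astype(np.float32)[None],(((r*np.sin(th)+y)/160+.5)*640).astype(np.float32)[None],1)[0].tolist())
E
```

```text
top old ring centre offset mm (np.float64(26.542857142857144), np.float64(1.0), np.float64(1.0))
   r\a [-0.4, -0.35, -0.3, -0.25, -0.2, -0.15, -0.1, -0.05, -0.0, 0.05, 0.1, 0.15, 0.2, 0.25, 0.3, 0.35, 0.4]
   -20 [116, 111, 101, 89, 77, 72, 67, 69, 73, 82, 91, 101, 110, 116, 118, 118, 118]
   -16 [90, 75, 63, 54, 48, 43, 39, 40, 47, 58, 73, 86, 96, 104, 111, 116, 117]
   -12 [67, 58, 52, 48, 44, 42, 41, 43, 46, 52, 60, 69, 81, 89, 97, 103, 108]
   -8 [67, 65, 63, 61, 60, 61, 62, 64, 66, 70, 74, 77, 81, 87, 93, 97, 101]
   -4 [109, 109, 109, 110, 109, 109, 109, 110, 110, 111, 111, 111, 111, 111, 111, 112, 112]
   0 [115, 115, 115, 115, 115, 115, 115, 115, 115, 115, 115, 115, 115, 115, 115, 115, 115]
   4 [109, 108, 107, 107, 106, 105, 104, 103, 102, 102, 101, 100, 100, 100, 100, 101, 101]
   8 [106, 103, 98, 94, 90, 85, 81, 76, 73, 71, 70, 70, 72, 76, 80, 85, 90]
   12 [117, 114, 109, 102, 96, 86, 76, 68, 61, 58, 59, 64, 74, 83, 91, 99, 104]
   16 [119, 119, 118, 115, 109, 100, 88, 74, 65, 64, 70, 81, 93, 104, 111, 116, 118]
   20 [119, 119, 119, 119, 118, 113, 100, 81, 68, 63, 70, 8
[... 4154 characters left out ...]
99, 157, 193, 196]
   32 [190, 190, 190, 190, 189, 191, 199, 179, 125, 44, 10, 64, 156, 208, 197, 192, 191]
   36 [190, 190, 190, 190, 190, 190, 197, 187, 141, 47, 13, 89, 200, 202, 192, 190, 190]
   40 [208, 207, 197, 193, 196, 200, 211, 182, 112, 34, 32, 144, 219, 201, 196, 195, 189]
   44 [89, 111, 127, 144, 132, 135, 136, 79, 42, 80, 89, 82, 96, 135, 199, 203, 201]
   48 [78, 73, 66, 65, 68, 50, 37, 16, 4, 6, 53, 70, 60, 66, 66, 69, 71]
   52 [133, 141, 152, 134, 86, 74, 89, 91, 57, 59, 151, 129, 143, 141, 144, 152, 129]
   56 [101, 170, 188, 120, 74, 80, 80, 73, 70, 80, 120, 176, 189, 114, 101, 188, 142]
   60 [108, 179, 153, 88, 77, 83, 74, 66, 70, 60, 82, 176, 184, 131, 156, 179, 183]
```

Findings so far:

- **Needle:** its direction, fitted through tip and tail so parallax drops out, is about 0.845 in the scene view and 0.867 in the top view.
- **Arrow:** in the ring-top plane it is about 0.845 (scene) and 0.88–0.895 (top).
- **Difference:** about 0.01–0.02 rad, within measuring error.

I'll do a final bystander check against the start frames and then hand in.

```bash
python3 - <<'E'
from h import *
s=observe();print(s["time_s"],np.round(s["position"],3),np.round(s["ft_force"],1))
t=get_image("top");sc=get_image("scene")
for n,d in(("top",t),("scene",sc)):
    o=cv2.cvtColor(cv2.imread(f"pics/{n}0.png"),cv2.COLOR_BGR2GRAY);g=cv2.cvtColor(d["frame"],cv2.COLOR_RGB2GRAY)
    B={"top":{"shaker":(244,241,262,260),"spoon":(270,156,372,174),"pepper":(256,260,282,288),"jam":(340,237,370,264),"apple":(342,180,372,210)},
       "scene":{"shaker":(302,200,322,238),"spoon":(220,160,246,182),"pepper":(330,172,362,236),"jam":(338,122,368,164),"apple":(284,110,314,143)}}[n]
    for k,(a,b,c,e) in B.items():
        T=o[b:e,a:c];m=cv2.matchTemplate(g[b-8:e+8,a-8:c+8],T,cv2.TM_CCOEFF_NORMED);_,v,_,l=cv2.minMaxLoc(m);print(n,k,round(v,3),"shift px",l[0]-8,l[1]-8)
# mug rim circle in top image: dark blob over pan
g=cv2.cvtColor(t["frame"],cv2.COLOR_RGB2GRAY);m=(g[140:215,120:190]<75).astype(np.uint8);nl,_,st,ce=cv2.connectedComponentsWithStats(m)
i=1+st[1:,4].argmax();print("mug blob",st[i]+[120,140,0,0,0],ce[i]+[120,140],"expected rim ctr",proj(t,[.5864,.109,.177]))
E
```

```text
17.15 [ 0.566 -0.373  0.227] [0.3 0.1 0.6]
top shaker 0.62 shift px 0 0
top spoon 0.603 shift px 0 0
top pepper 0.442 shift px -8 -8
top jam 0.664 shift px 2 3
top apple 0.15 shift px 8 -8
scene shaker 0.505 shift px 0 0
scene spoon 0.991 shift px 0 0
scene pepper -0.203 shift px -8 8
scene jam 0.159 shift px -8 8
scene apple 0.683 shift px 0 0
mug blob [ 134  161   48   39 1215] [155.42057613 180.66666667] expected rim ctr [[149.04232999 176.32805292]]
```

```bash
python3 -c "
from rig import *
print(close_job())"
```

```text
the job is handed in; nothing more can be done
None
```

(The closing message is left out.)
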